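Sieve the connectors out of the rinse tray and start the dryer

ROBOT

A 6-joint arm with a two-finger parallel gripper is mounted at the origin on the work surface. World frame = base frame: x ahead of the robot, y to its left, z up, the work surface at z = 0. Lengths are in mm, angles in rad, forces in N, time in s.
With the tool pointing down it reaches from about 400 to 925 mm from the base axis. Payload 12.5 kg.
Tool frame: the origin (TCP) lies on the centre line of the jaws, within the pads' length; the fingertips stand 14 mm ahead of it and the grasp point (between the pads) lies 5 mm behind it; z points along the fingers, x is the direction in which the jaws open and shut, and the axes are right-handed (so a half turn about z gives the same grasp; the last joint's range is limited). The gripper opens to 95 mm and grips with 3 to 60 N. Pads are 20 mm wide; open, the fingers measure 119 mm over their backs; the gripper's body (75 mm by 180 mm) begins 59 mm behind the grasp point.
Start: joints at [1.116, 0.491, 1.559, -0, 1.092, -0.106], TCP at [213.59, 587.388, 228.661] pointing down, gripper open.
Joint ranges: [-3.1, 3.1], [-0.84, 2.19], [0.05, 2.79], [-1.13, 4.28], [0.06, 2.93], [-2.69, 2.69]. Speed limits (rad/s): [2.22, 2.22, 2.79, 3.14, 3.14, 3.14].

INTERFACE

Orientations are given as [roll, pitch, yaw] about the fixed x, y, z axes, in that order (R = Rz(yaw) Ry(pitch) Rx(roll)).
In Python, from cell import state, read_camera, job_done gives the robot as it stands.
- The arm moves only by the shell command python3 -m handwheel 'ROWS'. ROWS is JSON, a list of rows, each an object of numbers: "hand": the finger opening in m, from 0 to 0.0951; "x", "y", "z": the shift along the world's x, y, z in m; "spin": the turn about the world's z in units of 5 degrees (1.0 is 5 degrees). In form: [{"hand": .., "x": .., "y": .., "z": .., "spin": ..}, ...]. A call has 1 to 20 rows; each row is the pose to reach, as a shift and turn from the pose commanded when the call began; what a row does not reach only later rows make up. A row lasts 1/12 s, in which the tool goes at most 41.7 mm and 7.16 degrees, less where a joint would pass 70% of its speed; a pose out of reach is approached as far as the arm can. A call with a gripper value outside its range is refused whole. The fingers move at their own pace and stop on an object; the grip force is fixed at half the most. Time passes only in rows, so rows that repeat a pose let the fingers close. It gives the time, the measured TCP pose, the force and the opening at its end, in the units of the state.
- state(): the state, without advancing time (a new reading comes with each control period).
- read_camera(name): name is "side" or "top"; returns a dict with "img" (384x512x3 uint8, red, green, blue), "fx", "fy", "cx", "cy" (pixels), "T" (4x4, takes a point from camera to world coordinates). Camera axes: x right, y down, z forward; pixel columns grow to the right and rows downward; lengths in mm; the calibration is good to about 2 mm. A picture is of the moment at which its call begins. There is no depth.
- job_done(): hands the job in, once; it reports no verdict.
The state is a dict: "t": time; "joints": joint angles; "qvel": joint speeds; "tau": joint torques, N m; "eef_pos": TCP position; "tcp_rot": TCP orientation; "ft_force": force on the tool from outside, world axes, zero at the start; "moment": the same for the moment, N m; "opening": opening from 0.0 (shut) to 1.0 (fully open).
Only numpy, scipy, OpenCV 4.12 (cv2) and the standard library are available. Lean on these libraries where they do the work, as an engineer would, in place of code of your own. Each camera call takes 0.05 s, during which the arm holds its last target. There are 200 camera calls.

TASK

Take the wire scoop and lift both tube connectors out of the rinse tray with it, letting the small trimmed-off ends drop back through the wires and stay in the tray. Tip the connectors gently from close above into the dryer's tray, never touching them with the gripper, and set the scoop back down flat on its rubber mat. Then push the dryer's raised lever all the way down, leaving the other things on the bench alone.

Things in the scene. Friction and masses are not known exactly. Their poses are not given: they have to be found in the camera images.
- scoop: Steel wire scoop, 0.24 kg, 144 mm wide (y), 125 long (x). Origin: centre of its underside, z up. Floor: six straight 4 mm wires along x in the plane of the underside, 28 mm apart (gaps 24, slippery), from the open nose (-x) to the rear, where they turn up to a rail 42 mm high; side rails 42 mm high too. Starts on the mat, its nose towards the mat's -x.
- scoop_nose (a point): Middle of the scoop's open nose, at x = -60, z = 0 mm of the scoop. The wires end free there: the scoop fills and empties over this edge, and things roll out unless it is held a little nose-up.
- scoop_handle (a point): Grip point of the scoop's handle, at x = +35, y = 0, z = 94 mm of the scoop. The handle is an upright black block 50 mm long (x), 20 thick (y), from z = 58 to 124 mm: grip it from above, across y.
- scoop_mat: Fixed black rubber mat 180 (x) by 165 (y) mm, 6 mm thick: the scoop's place. Origin: centre of its underside, at bench height.
- rinse_tray: Fixed steel tray, drained, outside 320 (x) by 170 (y) mm, walls 50 high and 5 thick, floor 4 thick. Origin: centre of its underside, at bench height. Level inner floor x = -128 to +155, y = -80 to +80 mm. Connectors and trimmed ends start between x = -135 and +15 mm; beyond x = +16 mm it is empty. It stands left or right of the mat, the dryer on the other side.
- slope_foot (a point): On the rinse tray's inner floor at x = -128, y = 0, z = 4 mm of the tray: from this line on, the tray's end nearest the robot (-x) rises as a steep slope, 60 degrees from level, to the rim.
- dryer: Fixed bench dryer, white base 230 (x) by 210 (y) by 30 mm high, carrying an open tray. Origin: centre of the base's underside, at bench height. The valve head with the lever is on its +y side, between y = 100 and 150 mm, up to z = 85 mm, the raised lever up to 175 mm.
- dryer_floor (a point): Centre of the dryer tray's inner floor, 35 mm above the dryer's origin. The tray measures 200 (x) by 190 (y) mm inside and its rim is 50 mm above this floor.
- dryer_lever (a joint): Angle of the dryer's lever (rad): 0 = fully down (level, at its stop); starts raised by 0.6 to 0.98. It stays where left; under 2 N at the tip moves it. Pivot along the dryer's y at x = +50, y = +128, z = +75 mm of the dryer; the black lever, 14 wide and 8 thick, 120 mm long, runs from it to the dryer's -x, that end raised.
- lever_tip (a point): Top face of the lever's end pad (30 by 20 mm), 105 mm from the pivot.
- connector_a: Tube connector to be dried: white moulded plastic cylinder 38 mm in diameter, 64 mm long, with two grooves, 35 g, slippery (friction about 0.22), lying on its side. Origin: its centre; y along its axis.
- connector_b: Tube connector to be dried: white moulded plastic cylinder 38 mm in diameter, 64 mm long, with two grooves, 35 g, slippery (friction about 0.22), lying on its side. Origin: its centre; y along its axis.
- offcut_1: Trimmed-off tube end, to stay in the rinse tray: white plastic roll 12 mm in diameter, 10 mm long, 10 g. Origin: its centre; y along its axis.
- offcut_2: Trimmed-off tube end, to stay in the rinse tray: white plastic roll 12 mm in diameter, 10 mm long, 10 g. Origin: its centre; y along its axis.
- offcut_3: Trimmed-off tube end, to stay in the rinse tray: white plastic roll 12 mm in diameter, 10 mm long, 10 g. Origin: its centre; y along its axis.
- offcut_4: Trimmed-off tube end, to stay in the rinse tray: white plastic roll 12 mm in diameter, 10 mm long, 10 g. Origin: its centre; y along its axis.
- gel_bottle: Bystander: clear bottle 56 mm in diameter, 150 mm high. Origin: centre of its underside.
- meter: Bystander: white hand meter 120 by 70 by 34 mm. Origin: centre of its underside.
- plug_box: Bystander: small blue box 90 by 60 by 35 mm. Origin: centre of its underside.
Mind the look-alikes: they are no part of the job. What is shaped like the connector_b but blue or pink is not meant. Of the things that look like the scoop_mat, take the one that is farthest to the robot's left at the start.

How it is judged (in metres and radians):
On the way, in this order (a step that is already met when the one before it is completed fails the run):
1. the scoop is above the rinse tray's rim with both connectors in it, and all four trimmed ends are back in the tray (height (world z) of scoop above 0.075 m and x of connector_a in the frame of scoop between -0.062 and 0.06 m and y of connector_a in the frame of scoop between -0.07 and 0.07 m and z of connector_a in the frame of scoop between 0.005 and 0.065 m and x of connector_b in the frame of scoop between -0.062 and 0.06 m and y of connector_b in the frame of scoop between -0.07 and 0.07 m and z of connector_b in the frame of scoop between 0.005 and 0.065 m and x of offcut_1 in the frame of rinse_tray between -0.16 and 0.16 m and y of offcut_1 in the frame of rinse_tray between -0.085 and 0.085 m and z of offcut_1 in the frame of rinse_tray between 0 and 0.05 m and x of offcut_2 in the frame of rinse_tray between -0.16 and 0.16 m and y of offcut_2 in the frame of rinse_tray between -0.085 and 0.085 m and z of offcut_2 in the frame of rinse_tray between 0 and 0.05 m and x of offcut_3 in the frame of rinse_tray between -0.16 and 0.16 m and y of offcut_3 in the frame of rinse_tray between -0.085 and 0.085 m and z of offcut_3 in the frame of rinse_tray between 0 and 0.05 m and x of offcut_4 in the frame of rinse_tray between -0.16 and 0.16 m and y of offcut_4 in the frame of rinse_tray between -0.085 and 0.085 m and z of offcut_4 in the frame of rinse_tray between 0 and 0.05 m), for 0.2 s.
2. both connectors lie in the dryer's tray (x of connector_a in the frame of dryer between -0.105 and 0.105 m and y of connector_a in the frame of dryer between -0.1 and 0.1 m and z of connector_a in the frame of dryer between 0.04 and 0.09 m and x of connector_b in the frame of dryer between -0.105 and 0.105 m and y of connector_b in the frame of dryer between -0.1 and 0.1 m and z of connector_b in the frame of dryer between 0.04 and 0.09 m and x of offcut_1 in the frame of rinse_tray between -0.16 and 0.16 m and y of offcut_1 in the frame of rinse_tray between -0.085 and 0.085 m and z of offcut_1 in the frame of rinse_tray between 0 and 0.05 m and x of offcut_2 in the frame of rinse_tray between -0.16 and 0.16 m and y of offcut_2 in the frame of rinse_tray between -0.085 and 0.085 m and z of offcut_2 in the frame of rinse_tray between 0 and 0.05 m and x of offcut_3 in the frame of rinse_tray between -0.16 and 0.16 m and y of offcut_3 in the frame of rinse_tray between -0.085 and 0.085 m and z of offcut_3 in the frame of rinse_tray between 0 and 0.05 m and x of offcut_4 in the frame of rinse_tray between -0.16 and 0.16 m and y of offcut_4 in the frame of rinse_tray between -0.085 and 0.085 m and z of offcut_4 in the frame of rinse_tray between 0 and 0.05 m), for 0.2 s.
3. the scoop lies flat on its mat (x of scoop in the frame of scoop_mat between -0.045 and 0.045 m and y of scoop in the frame of scoop_mat between -0.045 and 0.045 m and z of scoop in the frame of scoop_mat between 0.003 and 0.012 m and angle between scoop's own z axis and vertical below 0.06 rad and linear speed of scoop below 0.02 m/s and contact force between the fingers and scoop below 0.1 N), for 0.2 s.
4. the lever is all the way down (value of joint dryer_lever below 0.06 rad), for 0.1 s.
At the end, for the whole second after the job is handed in: Both connectors lie at rest in the dryer's tray, all four trimmed ends are inside the rinse tray, the scoop stands flat on its mat (origins within 45 mm along each mat axis) and the lever is down (under 0.06 rad) (all of step 2 and linear speed of each of connector_a, connector_b below 0.03 m/s and x of scoop in the frame of scoop_mat between -0.045 and 0.045 m and y of scoop in the frame of scoop_mat between -0.045 and 0.045 m and z of scoop in the frame of scoop_mat between 0.003 and 0.012 m and angle between scoop's own z axis and vertical below 0.06 rad and linear speed of scoop below 0.02 m/s and value of joint dryer_lever below 0.06 rad); the robot touches nothing.
It fails at once if the gripper or arm touches a connector (contact force between any of the fingers, the arm and connector_a above 0.3 N or contact force between any of the fingers, the arm and connector_b above 0.3 N).
It fails at once if a connector is flung or dropped from high up (faster than 1.6 m/s) (linear speed of any of connector_a, connector_b above 1.6 m/s).
It fails at once if a bystander is moved by more than 30 mm (distance of any of gel_bottle, meter, plug_box from where it was at the start of the episode above 0.03 m).
It also fails if it takes over 72 s, if anything falls off the work surface, if the arm or the gripper's body presses on something with over 40 N, if the wrist force passes 120 N, or if a joint passes its speed limit or range.

## Working session

There is one attempt and no reset: what is moved stays moved. The work goes in short steps, Python scripts to look and compute and a shell command to move; the robot and the scene stay as the last step left them, time stands still between calls to the robot, and variables do not carry over. Pictures are saved under pics/ and viewed, about 8 in all and at most 12, crops included, and the job is handed in when it is done.

```bash
mkdir -p pics; cat > h.py <<'E'
import numpy as np, cv2
from cell import state, read_camera
def snap(n,f,crop=None,s=1):
    c=read_camera(n); im=c["img"][:,:,::-1]
    if crop: x0,y0,x1,y1=crop; im=im[y0:y1,x0:x1]
    cv2.imwrite(f,cv2.resize(im,None,fx=s,fy=s,interpolation=cv2.INTER_CUBIC)); return c
def ray(c,u,v,z):
    T=np.array(c["T"]); d=T[:3,:3]@np.array([(u-c["cx"])/c["fx"],(v-c["cy"])/c["fy"],1]); o=T[:3,3]
    return np.round(o+d*(z-o[2])/d[2],1)
def proj(c,p):
    T=np.array(c["T"]); q=T[:3,:3].T@(np.array(p)-T[:3,3]); return np.round([c["fx"]*q[0]/q[2]+c["cx"],c["fy"]*q[1]/q[2]+c["cy"]],1)
E
python3 - <<'E'
from h import *
for n in("top","side"):
    c=snap(n,f"pics/{n}0.png",None,1.5); print(n,c["fx"],c["cx"],c["cy"],np.round(c["T"],3).tolist())
print(state())
E
```

```text
top 432.55864533340775 248.49960191877685 186.11500077223474 [[0.001, -0.998, 0.064, 409.793], [-1.0, -0.002, -0.014, 51.685], [0.014, -0.064, -0.998, 1592.506], [0.0, 0.0, 0.0, 1.0]]
side 413.74707944593524 256.70265626530374 191.17584567940048 [[-0.999, -0.031, 0.039, 442.108], [-0.049, 0.697, -0.715, 1069.772], [-0.005, -0.716, -0.698, 1078.667], [0.0, 0.0, 0.0, 1.0]]
{'t': 0.1, 'joints': array([ 1.11638787e+00,  4.91494616e-01,  1.55938111e+00, -6.85471725e-06,
        1.09175614e+00, -1.05618556e-01]), 'qvel': array([-0.0003634 , -0.00100994, -0.0008294 ,  0.0008291 , -0.00104395,
       -0.00014514]), 'tau': array([ 2.15471031e-03, -6.13623548e+01, -2.58603573e+01,  6.93471171e-02,
        4.70117619e-02, -7.41559347e-05]), 'eef_pos': array([213.49793681, 587.17850286, 228.12563963]), 'tcp_rot': array([-3.14148914e+00,  1.03405985e-03,  1.22200964e+00]), 'ft_force': array([-0.3080784 , -0.05158729,  0.30904532]), 'moment': array([-0.00256292,  0.00838354, -0.00293981]), 'opening': 0.9965031773410505}
```

View pics/top0.png

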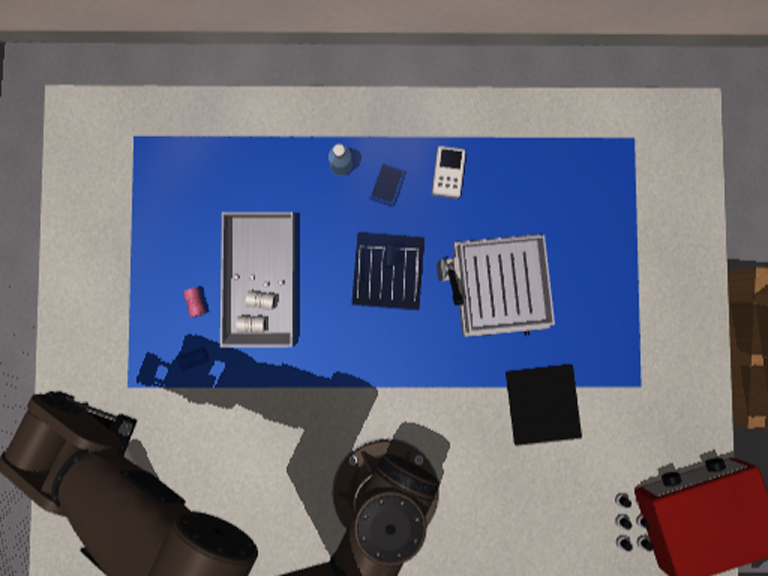

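View pics/side0.png

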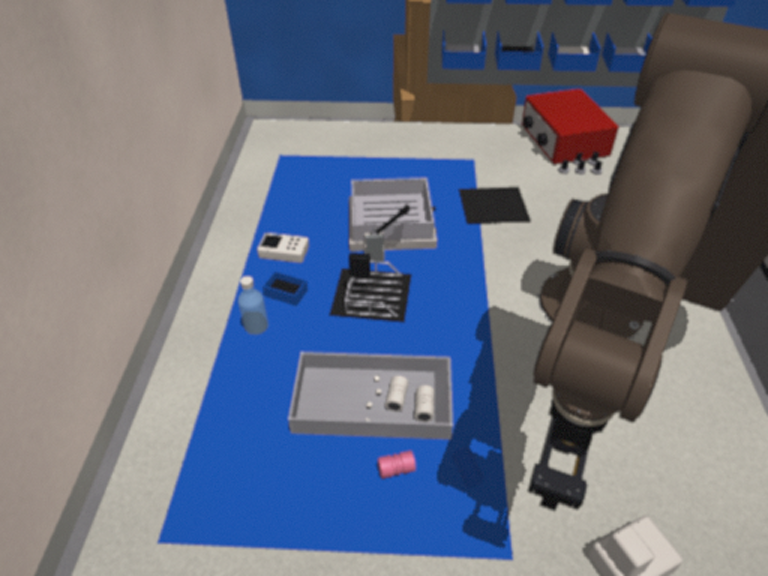

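Top view (768-px picture): what could pass for the wanted things:
- **Mats:** black mat with scoop at (388,270) and an empty black mat at (543,404). The first lies farther to the robot's left, so it is the one.
- **Connectors:** two white ones at (262,299) and (252,324). The pink one at (195,301) is a decoy.

The tray is on the left and the dryer on the right. One close crop follows to check and measure.

```bash
python3 - <<'E'
from h import *
c=snap("top","pics/t1.png",(140,135,380,240),3.33)
E
```

```text
(no output)
```

View pics/t1.png

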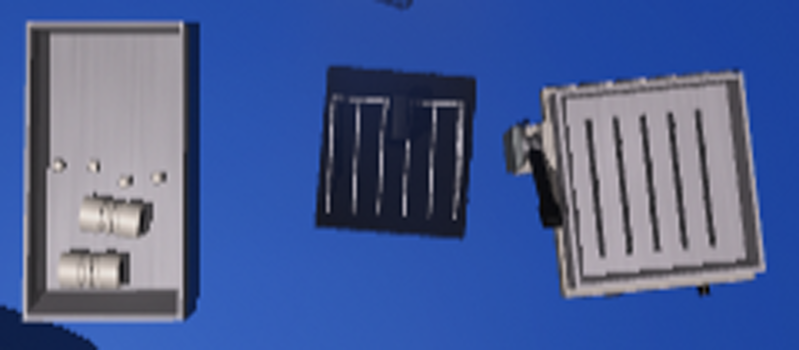

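```bash
python3 - <<'E'
from h import *
c=read_camera("top")
def P(u,v,z): return ray(c,(u+.5)/3.33-.5+140,(v+.5)/3.33-.5+135,z)
def quad(n,pts,z):
    q=np.array([P(u,v,z) for u,v in pts]); TL,TR,BR,BL=q
    ux=(TL+TR-BL-BR)/2; uy=(TL+BL-TR-BR)/2
    print(n,"ctr",q.mean(0),"len",np.hypot(*ux[:2]).round(1),np.hypot(*uy[:2]).round(1),"yaw",np.degrees(np.arctan2(ux[1],ux[0])).round(1),np.degrees(np.arctan2(-uy[0],uy[1])).round(1))
quad("tray",[(28,22),(186,22),(184,320),(24,320)],50)
quad("mat",[(330,66),(476,76),(464,238),(317,226)],6)
quad("dryer",[(547,88),(743,72),(764,270),(567,297)],85)
a=P(328,212,10);b=P(456,219,10);print("nose",a,b)
a=P(332,99,48);b=P(464,104,48);print("rear",a,b)
print("handle top", P(390,92,130),P(409,93,130),P(408,138,130),P(389,138,130))
print("conn",[P(*p,23) for p in((80,212),(148,217),(62,269),(128,270))])
print("off",[P(*p,10) for p in((59,166),(94,167),(125,181),(158,177))])
E
```

```text
tray ctr [509.075 305.725  50.   ] len 319.7 169.9 yaw 0.2 0.1
mat ctr [533.425  -7.875   6.   ] len 179.0 162.4 yaw -4.4 -4.2
dryer ctr [ 496.2 -276.8   85. ] len 215.0 208.7 yaw 5.1 6.3
nose [466.   67.9  10. ] [458.5 -72.8  10. ]
rear [586.4  63.6  48. ] [581.4 -78.8  48. ]
handle top [584.4   3.7 130. ] [583.4 -15.7 130. ] [537.3 -14.6 130. ] [537.2   4.7 130. ]
conn [array([465. , 337.3,  23. ]), array([459.7, 263.5,  23. ]), array([403.2, 355.9,  23. ]), array([402.2, 284.5,  23. ])]
off [array([516. , 363.4,  10. ]), array([515., 325.,  10.]), array([499.6, 290.9,  10. ]), array([504.1, 254.8,  10. ])]
```

```bash
python3 -m handwheel '[{"hand":0.095,"x":0.04,"y":-0.06},{"hand":0.095,"x":0.345,"y":-0.593,"z":-0.02,"spin":3.5},{"hand":0.095,"x":0.345,"y":-0.593,"z":-0.02,"spin":3.5},{"hand":0.095,"x":0.345,"y":-0.593,"z":-0.02,"spin":3.5},{"hand":0.095,"x":0.345,"y":-0.593,"z":-0.02,"spin":3.5},{"hand":0.095,"x":0.345,"y":-0.593,"z":-0.02,"spin":3.5},{"hand":0.095,"x":0.345,"y":-0.593,"z":-0.02,"spin":3.5},{"hand":0.095,"x":0.345,"y":-0.593,"z":-0.02,"spin":3.5},{"hand":0.095,"x":0.345,"y":-0.593,"z":-0.02,"spin":3.5},{"hand":0.095,"x":0.345,"y":-0.593,"z":-0.02,"spin":3.5},{"hand":0.095,"x":0.345,"y":-0.593,"z":-0.02,"spin":3.5},{"hand":0.095,"x":0.345,"y":-0.593,"z":-0.02,"spin":3.5},{"hand":0.095,"x":0.345,"y":-0.593,"z":-0.02,"spin":3.5},{"hand":0.095,"x":0.345,"y":-0.593,"z":-0.02,"spin":3.5},{"hand":0.095,"x":0.345,"y":-0.593,"z":-0.02,"spin":3.5},{"hand":0.095,"x":0.345,"y":-0.593,"z":-0.02,"spin":3.5},{"hand":0.095,"x":0.345,"y":-0.593,"z":-0.02,"spin":3.5},{"hand":0.095,"x":0.345,"y":-0.593,"z":-0.02,"spin":3.5},{"hand":0.095,"x":0.345,"y":-0.593,"z":-0.02,"spin":3.5}]'
python3 - <<'E'
from h import *
c=snap("side","pics/s2.png",(200,150,300,225),7)
print(proj(c,[559,-6,130]),proj(c,[584,-6,130]),proj(c,[534,-6,130]))
E
```

```text
[239.7 169.7] [232.5 169.4] [246.9 169.9]invalid input
```

View pics/s2.png

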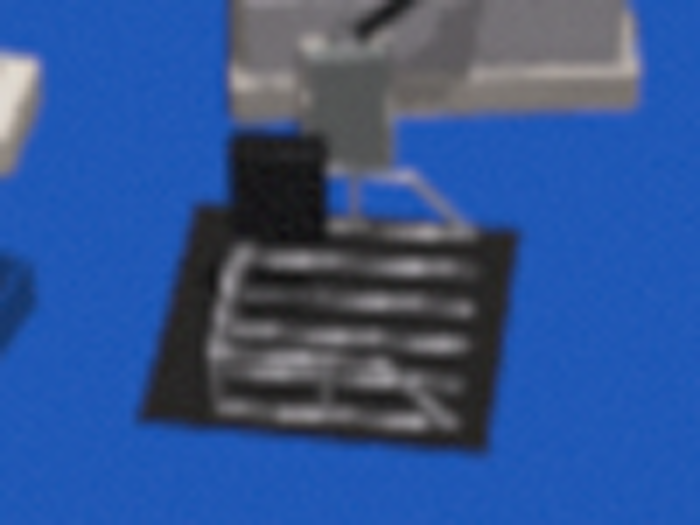

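The side crop shows the handle's top at crop (230–327, 130–150), which matches the projected estimate. The move was refused, probably because some keys were missing, so I'll send full rows.

```bash
python3 -m handwheel '[{"hand":0.095,"x":0.345,"y":-0.593,"z":-0.02,"spin":3.5},{"hand":0.095,"x":0.345,"y":-0.593,"z":-0.02,"spin":3.5},{"hand":0.095,"x":0.345,"y":-0.593,"z":-0.02,"spin":3.5},{"hand":0.095,"x":0.345,"y":-0.593,"z":-0.02,"spin":3.5},{"hand":0.095,"x":0.345,"y":-0.593,"z":-0.02,"spin":3.5},{"hand":0.095,"x":0.345,"y":-0.593,"z":-0.02,"spin":3.5},{"hand":0.095,"x":0.345,"y":-0.593,"z":-0.02,"spin":3.5},{"hand":0.095,"x":0.345,"y":-0.593,"z":-0.02,"spin":3.5},{"hand":0.095,"x":0.345,"y":-0.593,"z":-0.02,"spin":3.5},{"hand":0.095,"x":0.345,"y":-0.593,"z":-0.02,"spin":3.5},{"hand":0.095,"x":0.345,"y":-0.593,"z":-0.02,"spin":3.5},{"hand":0.095,"x":0.345,"y":-0.593,"z":-0.02,"spin":3.5},{"hand":0.095,"x":0.345,"y":-0.593,"z":-0.02,"spin":3.5},{"hand":0.095,"x":0.345,"y":-0.593,"z":-0.02,"spin":3.5},{"hand":0.095,"x":0.345,"y":-0.593,"z":-0.02,"spin":3.5},{"hand":0.095,"x":0.345,"y":-0.593,"z":-0.02,"spin":3.5},{"hand":0.095,"x":0.345,"y":-0.593,"z":-0.02,"spin":3.5},{"hand":0.095,"x":0.345,"y":-0.593,"z":-0.02,"spin":3.5},{"hand":0.095,"x":0.345,"y":-0.593,"z":-0.02,"spin":3.5}]'
```

```text
t: 1.83
eef_pos: [558.6, -6.5, 208.2]
tcp_rot: [-3.141, -0.0, 1.525]
ft_force: [0.0, 0.3, -0.1]
opening: 0.999
```

```bash
python3 -m handwheel '[{"hand":0.095,"x":0,"y":0,"z":-0.04,"spin":0},{"hand":0.095,"x":0,"y":0,"z":-0.08,"spin":0},{"hand":0.095,"x":0,"y":0,"z":-0.107,"spin":0},{"hand":0.095,"x":0,"y":0,"z":-0.107,"spin":0},{"hand":0,"x":0,"y":0,"z":-0.107,"spin":0},{"hand":0,"x":0,"y":0,"z":-0.107,"spin":0},{"hand":0,"x":0,"y":0,"z":-0.107,"spin":0},{"hand":0,"x":0,"y":0,"z":-0.107,"spin":0},{"hand":0,"x":0,"y":0,"z":-0.107,"spin":0},{"hand":0,"x":0,"y":0,"z":-0.107,"spin":0},{"hand":0,"x":0,"y":0,"z":-0.107,"spin":0},{"hand":0,"x":0,"y":0,"z":-0.107,"spin":0}]'
```

```text
t: 2.83
eef_pos: [558.6, -5.7, 101.9]
tcp_rot: [3.141, -0.0, 1.527]
ft_force: [-0.8, 0.1, -0.3]
opening: 0.494
```

```bash
python3 -m handwheel '[{"hand":0,"x":0,"y":0,"z":0,"spin":0},{"hand":0,"x":0,"y":0,"z":0,"spin":0},{"hand":0,"x":0,"y":0,"z":0,"spin":0},{"hand":0,"x":0,"y":0,"z":0,"spin":0},{"hand":0,"x":0,"y":0,"z":0,"spin":0},{"hand":0,"x":0,"y":0,"z":0,"spin":0},{"hand":0,"x":0,"y":0,"z":0,"spin":0}]'
```

```text
t: 3.42
eef_pos: [558.6, -5.6, 101.6]
tcp_rot: [3.142, -0.0, 1.527]
ft_force: [0.7, 0.7, -0.9]
opening: 0.212
```

```bash
python3 -m handwheel '[{"hand":0,"x":0,"y":0,"z":0.02,"spin":0},{"hand":0,"x":0,"y":0,"z":0.05,"spin":0},{"hand":0,"x":0,"y":0,"z":0.09,"spin":0},{"hand":0,"x":0.005,"y":0.02,"z":0.11,"spin":0},{"hand":0,"x":0.01,"y":0.05,"z":0.11,"spin":0.5},{"hand":0,"x":0.02,"y":0.09,"z":0.11,"spin":0.5},{"hand":0,"x":0.03,"y":0.13,"z":0.11,"spin":0.5},{"hand":0,"x":0.04,"y":0.17,"z":0.11,"spin":0.5},{"hand":0,"x":0.05,"y":0.21,"z":0.11,"spin":0.5},{"hand":0,"x":0.06,"y":0.25,"z":0.11,"spin":0.5},{"hand":0,"x":0.068,"y":0.28,"z":0.11,"spin":0.5},{"hand":0,"x":0.068,"y":0.30,"z":0.11,"spin":0.5},{"hand":0,"x":0.068,"y":0.312,"z":0.11,"spin":0.5},{"hand":0,"x":0.068,"y":0.312,"z":0.11,"spin":0.5}]'
python3 - <<'E'
from h import *
s=state();print(s["eef_pos"],s["tcp_rot"],s["t"])
a=snap("top","pics/a.png",(130,130,230,240),5)
b=snap("side","pics/b.png",(170,210,310,300),3.5)
A=cv2.imread("pics/a.png");B=cv2.imread("pics/b.png")
W=np.zeros((550,500+490,3),np.uint8);W[:A.shape[0],:500]=A;W[:B.shape[0],500:]=B
cv2.imwrite("pics/ab.png",cv2.resize(W,None,fx=.8,fy=.8))
E
```

```text
t: 4.58
eef_pos: [625.9, 308.4, 210.8]
tcp_rot: [-3.14, 0.0, 1.573]
ft_force: [-0.4, -0.5, -3.0]
opening: 0.21
[625.90585356 308.41662304 210.82415655] [-3.14048593e+00  9.50924887e-06  1.57326585e+00] 4.5833
```

View pics/ab.png

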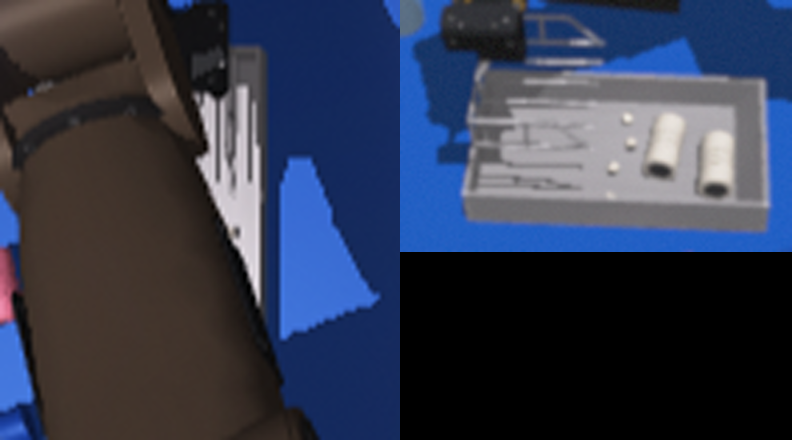

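```bash
python3 -m handwheel '[{"hand":0,"x":0,"y":0,"z":-0.03,"spin":0},{"hand":0,"x":0,"y":0,"z":-0.06,"spin":0},{"hand":0,"x":0,"y":0,"z":-0.085,"spin":0},{"hand":0,"x":0,"y":0,"z":-0.1,"spin":0},{"hand":0,"x":0,"y":0,"z":-0.107,"spin":0},{"hand":0,"x":0,"y":0,"z":-0.111,"spin":0},{"hand":0,"x":0,"y":0,"z":-0.111,"spin":0},{"hand":0,"x":0,"y":0,"z":-0.111,"spin":0}]'
python3 - <<'E'
from h import *
snap("side","pics/s3.png",(180,215,310,300),6)
E
```

```text
t: 5.35
eef_pos: [627.2, 306.0, 101.8]
tcp_rot: [3.14, -0.001, 1.57]
ft_force: [-0.1, -0.1, -2.2]
opening: 0.208
```

View pics/s3.png

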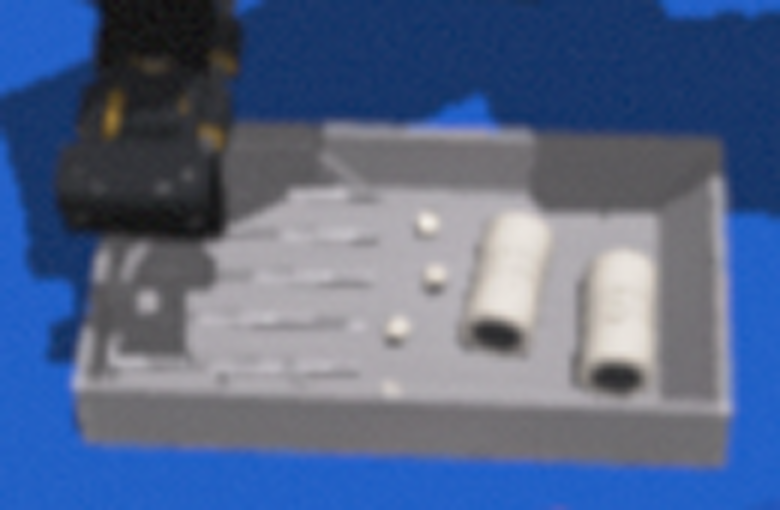

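```bash
python3 -m handwheel '[{"hand":0,"x":0,"y":0,"z":-0.0025,"spin":0},{"hand":0,"x":-0.005,"y":0,"z":-0.0025,"spin":0},{"hand":0,"x":-0.013,"y":0,"z":-0.0025,"spin":0},{"hand":0,"x":-0.021,"y":0,"z":-0.0025,"spin":0},{"hand":0,"x":-0.029,"y":0,"z":-0.0025,"spin":0},{"hand":0,"x":-0.037,"y":0,"z":-0.0025,"spin":0},{"hand":0,"x":-0.045,"y":0,"z":-0.0025,"spin":0},{"hand":0,"x":-0.053,"y":0,"z":-0.0025,"spin":0},{"hand":0,"x":-0.061,"y":0,"z":-0.0025,"spin":0},{"hand":0,"x":-0.069,"y":0,"z":-0.0025,"spin":0},{"hand":0,"x":-0.077,"y":0,"z":-0.0025,"spin":0},{"hand":0,"x":-0.085,"y":0,"z":-0.0025,"spin":0},{"hand":0,"x":-0.090,"y":0,"z":-0.0025,"spin":0},{"hand":0,"x":-0.094,"y":0,"z":-0.0025,"spin":0},{"hand":0,"x":-0.094,"y":0,"z":-0.0025,"spin":0}]'
```

```text
t: 6.65
eef_pos: [531.9, 306.7, 99.4]
tcp_rot: [3.14, -0.001, 1.572]
ft_force: [-1.6, 0.5, 7.9]
opening: 0.21
```

```bash
python3 -m handwheel '[{"hand":0,"x":-0.004,"y":0,"z":0,"spin":0},{"hand":0,"x":-0.008,"y":0,"z":0,"spin":0},{"hand":0,"x":-0.012,"y":0,"z":0,"spin":0},{"hand":0,"x":-0.016,"y":0,"z":0,"spin":0},{"hand":0,"x":-0.020,"y":0,"z":0,"spin":0},{"hand":0,"x":-0.024,"y":0,"z":0,"spin":0},{"hand":0,"x":-0.028,"y":0,"z":0,"spin":0},{"hand":0,"x":-0.032,"y":0,"z":0,"spin":0},{"hand":0,"x":-0.036,"y":0,"z":0,"spin":0},{"hand":0,"x":-0.040,"y":0,"z":0,"spin":0},{"hand":0,"x":-0.044,"y":0,"z":0,"spin":0},{"hand":0,"x":-0.048,"y":0,"z":0,"spin":0},{"hand":0,"x":-0.051,"y":0,"z":0,"spin":0},{"hand":0,"x":-0.053,"y":0,"z":0,"spin":0},{"hand":0,"x":-0.053,"y":0,"z":0,"spin":0}]'
python3 - <<'E'
from h import *
c=snap("side","pics/s4.png",(180,215,310,300),6)
E
```

```text
t: 7.9
eef_pos: [479.5, 306.7, 99.4]
tcp_rot: [3.139, -0.001, 1.572]
ft_force: [1.1, 0.5, 8.0]
opening: 0.21
```

View pics/s4.png

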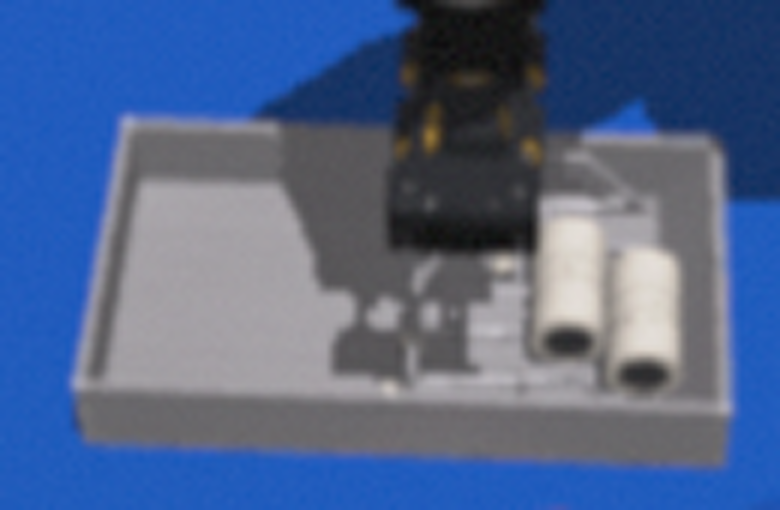

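The scoop's nose is near the slope foot (connectors at (570,285) and (645,320), on the wires) and the trimmed ends have gone through behind. I'll feel for the slope next.

```bash
python3 -m handwheel '[{"hand":0,"x":-0.001,"y":0,"z":0,"spin":0},{"hand":0,"x":-0.002,"y":0,"z":0,"spin":0},{"hand":0,"x":-0.002,"y":0,"z":0,"spin":0}]'; python3 -m handwheel '[{"hand":0,"x":-0.001,"y":0,"z":0,"spin":0},{"hand":0,"x":-0.0015,"y":0,"z":0,"spin":0},{"hand":0,"x":-0.0015,"y":0,"z":0,"spin":0}]';python3 -m handwheel '[{"hand":0,"x":-0.001,"y":0,"z":0,"spin":0},{"hand":0,"x":-0.0015,"y":0,"z":0,"spin":0},{"hand":0,"x":-0.0015,"y":0,"z":0,"spin":0}]'
```

```text
t: 8.2
eef_pos: [477.8, 306.7, 99.4]
tcp_rot: [3.139, -0.001, 1.572]
ft_force: [1.5, 1.1, 7.5]
opening: 0.207
t: 8.45
eef_pos: [476.4, 306.7, 99.5]
tcp_rot: [3.139, -0.001, 1.572]
ft_force: [2.8, 0.6, 7.2]
opening: 0.207
t: 8.7
eef_pos: [475.8, 306.8, 99.6]
tcp_rot: [3.137, -0.002, 1.572]
ft_force: [7.0, -0.6, 5.4]
opening: 0.209
```

```bash
python3 -m handwheel '[{"hand":0,"x":0.0025,"y":0,"z":0,"spin":0},{"hand":0,"x":0.0025,"y":0,"z":0,"spin":0},{"hand":0,"x":0.001,"y":0,"z":0.003,"spin":0},{"hand":0,"x":-0.001,"y":0,"z":0.006,"spin":0},{"hand":0,"x":-0.003,"y":0,"z":0.010,"spin":0},{"hand":0,"x":-0.0055,"y":0,"z":0.014,"spin":0},{"hand":0,"x":-0.008,"y":0,"z":0.018,"spin":0},{"hand":0,"x":-0.010,"y":0,"z":0.022,"spin":0},{"hand":0,"x":-0.0125,"y":0,"z":0.026,"spin":0},{"hand":0,"x":-0.015,"y":0,"z":0.030,"spin":0},{"hand":0,"x":-0.017,"y":0,"z":0.034,"spin":0},{"hand":0,"x":-0.0195,"y":0,"z":0.038,"spin":0},{"hand":0,"x":-0.0195,"y":0,"z":0.038,"spin":0}]'
python3 - <<'E'
from h import *
c=snap("side","pics/s5.png",(190,205,310,300),6.5)
E
```

```text
t: 9.78
eef_pos: [454.7, 306.5, 137.0]
tcp_rot: [3.141, -0.0, 1.571]
ft_force: [1.1, 0.5, -0.1]
opening: 0.205
```

View pics/s5.png

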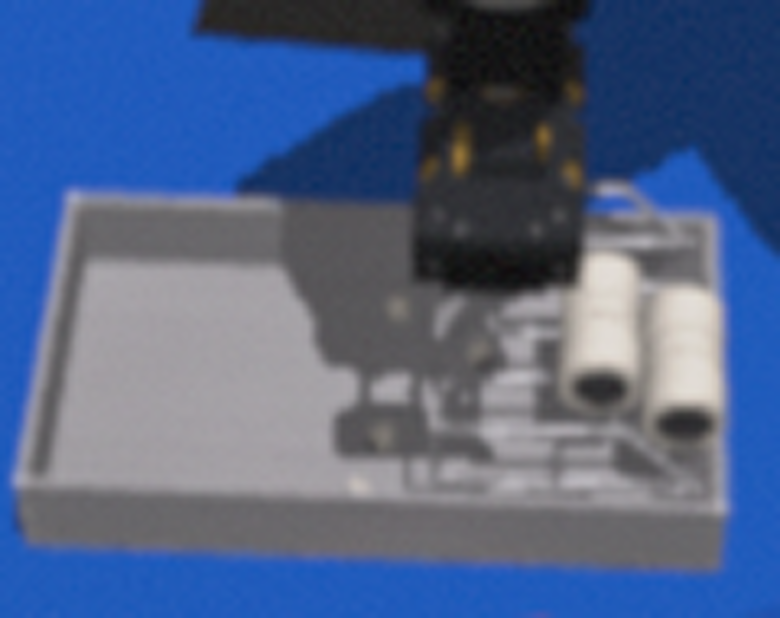

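```bash
python3 -m handwheel '[{"hand":0,"x":0.001,"y":0,"z":0.001,"spin":0},{"hand":0,"x":-0.001,"y":0,"z":0.005,"spin":0},{"hand":0,"x":-0.004,"y":0,"z":0.009,"spin":0},{"hand":0,"x":-0.0065,"y":0,"z":0.013,"spin":0},{"hand":0,"x":-0.010,"y":0,"z":0.013,"spin":0},{"hand":0,"x":-0.014,"y":0,"z":0.013,"spin":0},{"hand":0,"x":-0.017,"y":0,"z":0.011,"spin":0},{"hand":0,"x":-0.018,"y":0,"z":0.008,"spin":0},{"hand":0,"x":-0.018,"y":0,"z":0.004,"spin":0},{"hand":0,"x":-0.018,"y":0,"z":0,"spin":0},{"hand":0,"x":-0.018,"y":0,"z":-0.004,"spin":0},{"hand":0,"x":-0.018,"y":0,"z":-0.007,"spin":0},{"hand":0,"x":-0.018,"y":0,"z":-0.007,"spin":0}]'
python3 - <<'E'
from h import *
c=snap("side","pics/s6.png",(190,205,310,300),6.5)
E
```

```text
t: 10.92
eef_pos: [438.4, 306.8, 129.2]
tcp_rot: [3.139, -0.001, 1.571]
ft_force: [3.6, 0.2, 3.1]
opening: 0.209
```

View pics/s6.png

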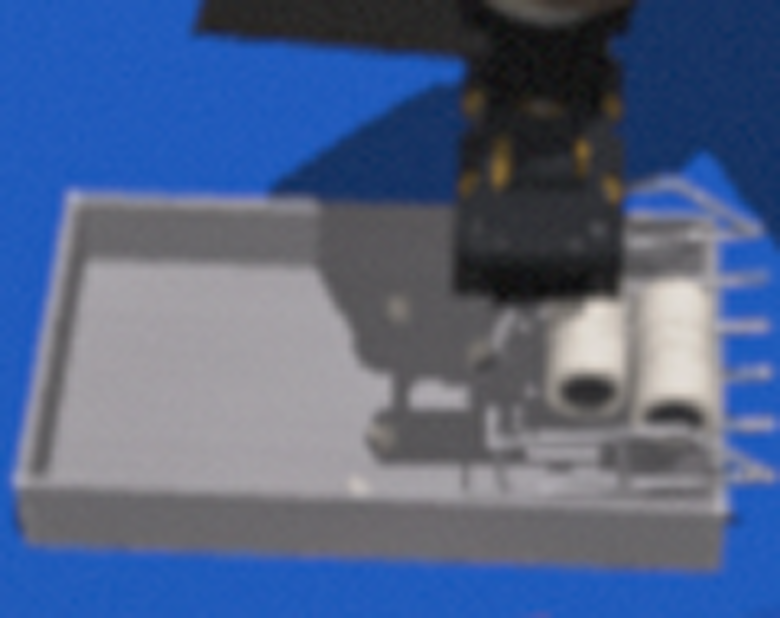

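```bash
python3 -m handwheel '[{"hand":0,"x":0,"y":0,"z":0.005,"spin":0},{"hand":0,"x":0,"y":0,"z":0.013,"spin":0},{"hand":0,"x":0,"y":0,"z":0.023,"spin":0},{"hand":0,"x":0,"y":0,"z":0.035,"spin":0},{"hand":0,"x":0,"y":0,"z":0.048,"spin":0},{"hand":0,"x":0,"y":0,"z":0.062,"spin":0},{"hand":0,"x":0,"y":0,"z":0.073,"spin":0},{"hand":0,"x":0,"y":0,"z":0.08,"spin":0},{"hand":0,"x":0,"y":0,"z":0.08,"spin":0},{"hand":0,"x":0,"y":0,"z":0.08,"spin":0},{"hand":0,"x":0,"y":0,"z":0.08,"spin":0}]'
python3 - <<'E'
from h import *
c=snap("side","pics/s7.png",(190,195,310,290),6.5)
E
```

```text
t: 11.88
eef_pos: [436.8, 306.2, 208.7]
tcp_rot: [-3.141, 0.0, 1.571]
ft_force: [0.7, -0.4, -3.6]
opening: 0.214
```

View pics/s7.png

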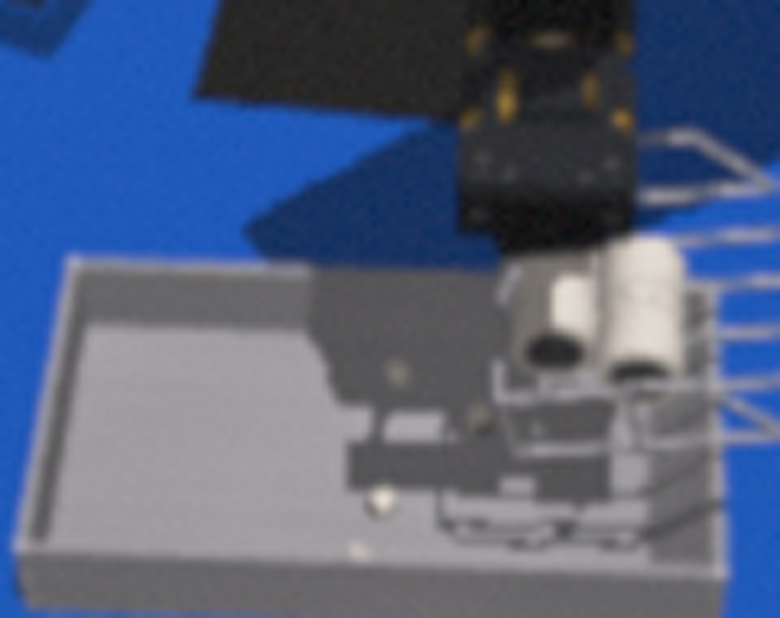

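Both connectors are in the nose-up scoop, at (560,310) and (645,310). The four trimmed ends remain in the tray: (398,373), (480,415), (382,498) and (358,550). Now I'll carry it high over the lever to the dryer.

```bash
python3 -m handwheel '[{"hand":0,"x":0,"y":0,"z":0.006,"spin":0},{"hand":0,"x":0,"y":0,"z":0.018,"spin":0},{"hand":0,"x":0,"y":0,"z":0.034,"spin":0},{"hand":0,"x":0,"y":0,"z":0.05,"spin":0},{"hand":0,"x":0,"y":-0.004,"z":0.066,"spin":0},{"hand":0,"x":0.001,"y":-0.012,"z":0.08,"spin":0},{"hand":0,"x":0.003,"y":-0.024,"z":0.092,"spin":0},{"hand":0,"x":0.005,"y":-0.038,"z":0.1,"spin":0},{"hand":0,"x":0.008,"y":-0.055,"z":0.1,"spin":0},{"hand":0,"x":0.011,"y":-0.075,"z":0.1,"spin":0},{"hand":0,"x":0.014,"y":-0.097,"z":0.1,"spin":0},{"hand":0,"x":0.018,"y":-0.12,"z":0.1,"spin":0.1},{"hand":0,"x":0.022,"y":-0.145,"z":0.1,"spin":0.2},{"hand":0,"x":0.026,"y":-0.17,"z":0.1,"spin":0.3},{"hand":0,"x":0.03,"y":-0.195,"z":0.1,"spin":0.4},{"hand":0,"x":0.034,"y":-0.22,"z":0.1,"spin":0.5},{"hand":0,"x":0.038,"y":-0.245,"z":0.1,"spin":0.6},{"hand":0,"x":0.042,"y":-0.27,"z":0.1,"spin":0.7},{"hand":0,"x":0.046,"y":-0.295,"z":0.1,"spin":0.8},{"hand":0,"x":0.05,"y":-0.32,"z":0.1,"spin":0.9}]'
python3 -m handwheel '[{"hand":0,"x":0.004,"y":-0.025,"z":0,"spin":0.1},{"hand":0,"x":0.008,"y":-0.05,"z":0,"spin":0.2},{"hand":0,"x":0.012,"y":-0.075,"z":0,"spin":0.3},{"hand":0,"x":0.016,"y":-0.1,"z":0,"spin":0.3},{"hand":0,"x":0.02,"y":-0.125,"z":0,"spin":0.3},{"hand":0,"x":0.023,"y":-0.15,"z":0,"spin":0.3},{"hand":0,"x":0.026,"y":-0.175,"z":0,"spin":0.3},{"hand":0,"x":0.029,"y":-0.198,"z":0,"spin":0.3},{"hand":0,"x":0.031,"y":-0.218,"z":0,"spin":0.3},{"hand":0,"x":0.033,"y":-0.235,"z":0,"spin":0.3},{"hand":0,"x":0.034,"y":-0.248,"z":0,"spin":0.3},{"hand":0,"x":0.035,"y":-0.257,"z":0,"spin":0.3},{"hand":0,"x":0.035,"y":-0.263,"z":0,"spin":0.3},{"hand":0,"x":0.035,"y":-0.266,"z":0,"spin":0.3},{"hand":0,"x":0.035,"y":-0.266,"z":0,"spin":0.3}]'
python3 - <<'E'
from h import *
c=snap("side","pics/c1.png",(180,90,330,200),4)
d=snap("top","pics/c2.png",(270,130,400,240),4)
A=cv2.imread("pics/c1.png");B=cv2.imread("pics/c2.png")
W=np.zeros((440,1120,3),np.uint8);W[:,:600]=A;W[:,600:]=B
cv2.imwrite("pics/c.png",cv2.resize(W,None,fx=.714,fy=.714))
E
```

```text
t: 13.6
eef_pos: [487.0, -14.8, 309.2]
tcp_rot: [-3.141, -0.0, 1.65]
ft_force: [-0.2, 0.3, -3.1]
opening: 0.206
t: 14.85
eef_pos: [522.0, -279.6, 309.1]
tcp_rot: [-3.141, -0.0, 1.676]
ft_force: [0.3, 1.2, -3.8]
opening: 0.208
```

View pics/c.png

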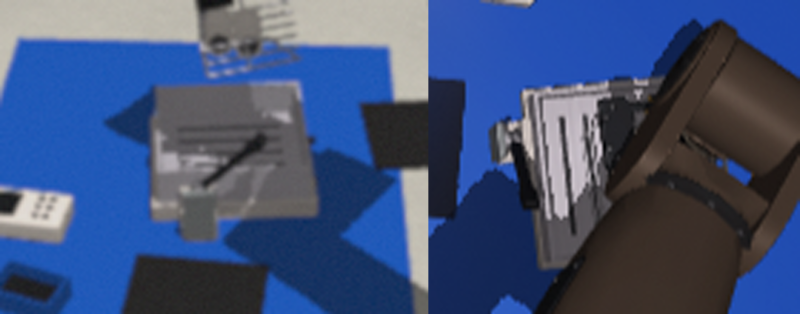

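```bash
python3 - <<'E'
from h import *
c=read_camera("side")
f=4*.714
for n,u,v,z in [("rimNL +x+y",152,192,85),("rimBL +x-y",157,87,85),("rimBR -x-y",301,84,85),("baseNL",150,215,0),("baseNR",318,214,0),("lever end",263,139,150),("slotctr",229,142,35)]:
    print(n,ray(c,u/f+180,v/f+90,z))
C=np.array([497,-281]);t=np.radians(6);R=np.array([[np.cos(t),-np.sin(t)],[np.sin(t),np.cos(t)]])
for x,y,z in [(105,100,85),(105,-100,85),(-105,-100,85),(115,105,0),(-115,105,0)]:
    p=C+R@[x,y]; q=proj(c,[*p,z]); print(x,y,p.round(),((q-[180,90])*f).round())
E
```

```text
rimNL +x+y [ 594.4 -126.5   85. ]
rimBL +x-y [ 608.6 -366.    85. ]
rimBR -x-y [ 398.5 -382.4   85. ]
baseNL [ 605.7 -178.5    0. ]
baseNR [ 371.2 -190.8    0. ]
lever end [ 450.5 -161.3  150. ]
slotctr [ 500.6 -304.5   35. ]
105 100 [ 591. -171.] [157. 171.]
105 -100 [ 612. -369.] [155.  86.]
-105 -100 [ 403. -391.] [298.  81.]
115 105 [ 600. -165.] [153. 222.]
-115 105 [ 372. -189.] [318. 215.]
```

```bash
python3 -m handwheel '[{"hand":0,"x":0.001,"y":0,"z":-0.006,"spin":0},{"hand":0,"x":0.003,"y":0,"z":-0.018,"spin":0},{"hand":0,"x":0.004,"y":0,"z":-0.036,"spin":0},{"hand":0,"x":0.005,"y":0,"z":-0.056,"spin":0},{"hand":0,"x":0.005,"y":0,"z":-0.078,"spin":0},{"hand":0,"x":0.005,"y":0,"z":-0.1,"spin":0},{"hand":0,"x":0.005,"y":0,"z":-0.12,"spin":0},{"hand":0,"x":0.005,"y":0,"z":-0.136,"spin":0},{"hand":0,"x":0.005,"y":0,"z":-0.15,"spin":0},{"hand":0,"x":0.005,"y":0,"z":-0.159,"spin":0},{"hand":0,"x":0.005,"y":0,"z":-0.164,"spin":0},{"hand":0,"x":0.005,"y":0,"z":-0.166,"spin":0},{"hand":0,"x":0.005,"y":0,"z":-0.166,"spin":0}]'
```

```text
t: 16.08
eef_pos: [527.2, -279.5, 143.2]
tcp_rot: [3.142, -0.0, 1.676]
ft_force: [0.6, -0.3, -3.3]
opening: 0.208
```

```bash
python3 -m handwheel '[{"hand":0,"x":-0.003,"y":0,"z":0,"spin":0},{"hand":0,"x":-0.007,"y":-0.0005,"z":0,"spin":0},{"hand":0,"x":-0.011,"y":-0.001,"z":0,"spin":0},{"hand":0,"x":-0.015,"y":-0.0015,"z":0,"spin":0},{"hand":0,"x":-0.018,"y":-0.002,"z":0,"spin":0},{"hand":0,"x":-0.02,"y":-0.002,"z":0,"spin":0},{"hand":0,"x":-0.02,"y":-0.002,"z":0,"spin":0}]'
python3 -m handwheel '[{"hand":0,"x":-0.003,"y":-0.0003,"z":0,"spin":0},{"hand":0,"x":-0.006,"y":-0.0006,"z":0,"spin":0},{"hand":0,"x":-0.008,"y":-0.0008,"z":0,"spin":0},{"hand":0,"x":-0.008,"y":-0.0008,"z":0,"spin":0}]'
python3 -m handwheel '[{"hand":0,"x":-0.003,"y":-0.0003,"z":0,"spin":0},{"hand":0,"x":-0.006,"y":-0.0006,"z":0,"spin":0},{"hand":0,"x":-0.008,"y":-0.0008,"z":0,"spin":0},{"hand":0,"x":-0.008,"y":-0.0008,"z":0,"spin":0}]'
```

```text
t: 16.67
eef_pos: [507.5, -282.0, 143.7]
tcp_rot: [3.139, 0.001, 1.675]
ft_force: [3.5, 0.6, -2.6]
opening: 0.208
t: 17.0
eef_pos: [499.9, -282.7, 143.8]
tcp_rot: [3.139, 0.001, 1.675]
ft_force: [4.2, -0.1, -1.6]
opening: 0.212
t: 17.33
eef_pos: [491.6, -283.5, 143.6]
tcp_rot: [3.14, 0.001, 1.675]
ft_force: [4.4, -0.1, -3.0]
opening: 0.209
```

```bash
python3 -m handwheel '[{"hand":0,"x":-0.003,"y":-0.0003,"z":0.001,"spin":0},{"hand":0,"x":-0.007,"y":-0.0007,"z":0.002,"spin":0},{"hand":0,"x":-0.011,"y":-0.0011,"z":0.004,"spin":0},{"hand":0,"x":-0.015,"y":-0.0015,"z":0.006,"spin":0},{"hand":0,"x":-0.019,"y":-0.002,"z":0.008,"spin":0},{"hand":0,"x":-0.022,"y":-0.0023,"z":0.009,"spin":0},{"hand":0,"x":-0.022,"y":-0.0023,"z":0.009,"spin":0},{"hand":0,"x":-0.022,"y":-0.0023,"z":0.009,"spin":0}]'
```

```text
t: 18.0
eef_pos: [468.7, -285.5, 152.1]
tcp_rot: [-3.141, -0.0, 1.676]
ft_force: [2.3, -0.2, -2.7]
opening: 0.207
```

```bash
python3 -m handwheel '[{"hand":0,"x":0.004,"y":0.0004,"z":0,"spin":0},{"hand":0,"x":0.012,"y":0.0012,"z":0,"spin":0},{"hand":0,"x":0.02,"y":0.002,"z":0,"spin":0},{"hand":0,"x":0.03,"y":0.003,"z":0,"spin":0},{"hand":0,"x":0.04,"y":0.004,"z":0,"spin":0},{"hand":0,"x":0.05,"y":0.005,"z":0.001,"spin":0},{"hand":0,"x":0.058,"y":0.006,"z":0.004,"spin":0},{"hand":0,"x":0.06,"y":0.006,"z":0.012,"spin":0},{"hand":0,"x":0.062,"y":0.0065,"z":0.022,"spin":0},{"hand":0,"x":0.07,"y":0.0073,"z":0.028,"spin":0},{"hand":0,"x":0.08,"y":0.0083,"z":0.032,"spin":0},{"hand":0,"x":0.08,"y":0.0083,"z":0.032,"spin":0},{"hand":0,"x":0.08,"y":0.0083,"z":0.032,"spin":0}]'
python3 - <<'E'
from h import *
c=snap("side","pics/d1.png",(210,90,320,170),5)
d=snap("top","pics/d2.png",(290,140,390,240),4)
E
```

```text
t: 19.08
eef_pos: [549.2, -277.2, 184.7]
tcp_rot: [3.141, 0.0, 1.676]
ft_force: [0.7, -0.0, -2.9]
opening: 0.207
```

```bash
for i in 1 2 3 4 5 6; do python3 -m handwheel '[{"hand":0,"x":0,"y":0,"z":0,"spin":0}]' | grep ft_f; done
python3 - <<'E'
from h import *
c=read_camera("side");im=c["img"].astype(int)
m=(im.min(2)>165)
n,l,s,ce=cv2.connectedComponentsWithStats(m.astype(np.uint8))
for i in range(1,n):
    x,y,w,h,a=s[i]
    if a>15 and 210<x<330 and 80<y<180: print(s[i],ce[i].round(1),ray(c,*ce[i],54))
E
```

```text
ft_force: [-0.5, 0.2, -1.9]
ft_force: [-0.1, -0.6, -1.9]
ft_force: [-0.4, -0.0, -2.3]
ft_force: [-0.5, -0.4, -2.5]
ft_force: [-0.2, -0.1, -2.2]
ft_force: [-0.4, 0.5, -2.5]
[ 256   82   69   42 1347] [287.4  94.8] [ 387.8 -627.9   54. ]
[271 130  10   3  22] [276.2 130.7] [ 435.4 -343.9   54. ]
[321 150  32  53 967] [334.3 176.1] [217.6 -71.7  54. ]
```

```bash
python3 -m handwheel '[{"hand":0,"x":0,"y":0,"z":0.03,"spin":0},{"hand":0,"x":0,"y":0,"z":0.065,"spin":0},{"hand":0,"x":0,"y":0,"z":0.1,"spin":0},{"hand":0,"x":0,"y":0.005,"z":0.13,"spin":0},{"hand":0,"x":0,"y":0.03,"z":0.13,"spin":-0.3},{"hand":0,"x":-0.005,"y":0.06,"z":0.13,"spin":-0.7},{"hand":0,"x":-0.01,"y":0.095,"z":0.13,"spin":-1.2},{"hand":0,"x":-0.015,"y":0.13,"z":0.13,"spin":-1.7},{"hand":0,"x":-0.019,"y":0.165,"z":0.13,"spin":-2},{"hand":0,"x":-0.019,"y":0.2,"z":0.13,"spin":-2},{"hand":0,"x":-0.019,"y":0.23,"z":0.13,"spin":-2},{"hand":0,"x":-0.019,"y":0.255,"z":0.13,"spin":-2},{"hand":0,"x":-0.019,"y":0.27,"z":0.12,"spin":-2},{"hand":0,"x":-0.019,"y":0.27,"z":0.09,"spin":-2},{"hand":0,"x":-0.019,"y":0.27,"z":0.055,"spin":-2},{"hand":0,"x":-0.019,"y":0.27,"z":0.02,"spin":-2},{"hand":0,"x":-0.019,"y":0.27,"z":-0.015,"spin":-2},{"hand":0,"x":-0.019,"y":0.27,"z":-0.04,"spin":-2},{"hand":0,"x":-0.019,"y":0.27,"z":-0.055,"spin":-2},{"hand":0,"x":-0.019,"y":0.27,"z":-0.055,"spin":-2}]'
```

```text
t: 21.4
eef_pos: [528.8, -7.0, 126.3]
tcp_rot: [-3.136, -0.0, 1.501]
ft_force: [0.8, 0.1, -2.7]
opening: 0.212
```

```bash
python3 -m handwheel '[{"hand":0,"x":0,"y":0,"z":-0.003,"spin":0},{"hand":0,"x":0.002,"y":0,"z":-0.006,"spin":0},{"hand":0,"x":0.006,"y":-0.0004,"z":-0.009,"spin":0},{"hand":0,"x":0.011,"y":-0.0008,"z":-0.012,"spin":0},{"hand":0,"x":0.016,"y":-0.0012,"z":-0.015,"spin":0},{"hand":0,"x":0.021,"y":-0.0016,"z":-0.018,"spin":0},{"hand":0,"x":0.021,"y":-0.0016,"z":-0.018,"spin":0}]'
python3 -m handwheel '[{"hand":0,"x":0.003,"y":0,"z":-0.002,"spin":0},{"hand":0,"x":0.007,"y":-0.0005,"z":-0.004,"spin":0},{"hand":0,"x":0.011,"y":-0.001,"z":-0.006,"spin":0},{"hand":0,"x":0.015,"y":-0.001,"z":-0.007,"spin":0},{"hand":0,"x":0.015,"y":-0.001,"z":-0.007,"spin":0}]'
```

```text
t: 21.98
eef_pos: [552.1, -8.9, 110.7]
tcp_rot: [3.141, -0.0, 1.501]
ft_force: [-1.6, -0.0, -2.6]
opening: 0.214
t: 22.4
eef_pos: [566.9, -9.9, 104.0]
tcp_rot: [3.141, -0.0, 1.501]
ft_force: [0.1, -0.6, -0.5]
opening: 0.208
```

```bash
python3 -m handwheel '[{"hand":0,"x":0.001,"y":0,"z":-0.001,"spin":0},{"hand":0,"x":0.002,"y":0,"z":-0.002,"spin":0},{"hand":0,"x":0.002,"y":0,"z":-0.003,"spin":0},{"hand":0,"x":0.002,"y":0,"z":-0.003,"spin":0}]'
python3 -m handwheel '[{"hand":0,"x":0,"y":0,"z":-0.001,"spin":0},{"hand":0,"x":0,"y":0,"z":-0.002,"spin":0},{"hand":0,"x":0,"y":0,"z":-0.002,"spin":0}]'
```

```text
t: 22.73
eef_pos: [568.8, -9.9, 101.6]
tcp_rot: [3.14, -0.0, 1.501]
ft_force: [2.2, -1.0, 4.0]
opening: 0.209
t: 22.98
eef_pos: [568.6, -9.9, 99.5]
tcp_rot: [3.14, -0.0, 1.501]
ft_force: [2.0, 0.0, 3.8]
opening: 0.209
```

```bash
python3 -m handwheel '[{"hand":0,"x":0,"y":0,"z":-0.001,"spin":0},{"hand":0,"x":0,"y":0,"z":-0.002,"spin":0},{"hand":0,"x":0,"y":0,"z":-0.002,"spin":0}]'
python3 -m handwheel '[{"hand":0,"x":0,"y":0,"z":-0.001,"spin":0},{"hand":0,"x":0,"y":0,"z":-0.002,"spin":0},{"hand":0,"x":0,"y":0,"z":-0.002,"spin":0}]'
```

```text
t: 23.23
eef_pos: [568.8, -9.9, 98.0]
tcp_rot: [3.139, 0.0, 1.501]
ft_force: [0.8, 0.3, 8.6]
opening: 0.208
t: 23.48
eef_pos: [569.2, -9.9, 97.2]
tcp_rot: [3.138, 0.0, 1.501]
ft_force: [-1.6, 0.0, 21.5]
opening: 0.207
```

```bash
python3 -m handwheel '[{"hand":0,"x":0,"y":0,"z":0.002,"spin":0},{"hand":0,"x":0,"y":0,"z":0.0025,"spin":0},{"hand":0.06,"x":0,"y":0,"z":0.0025,"spin":0},{"hand":0.06,"x":0,"y":0,"z":0.0025,"spin":0},{"hand":0.06,"x":0,"y":0,"z":0.0025,"spin":0},{"hand":0.06,"x":0,"y":0,"z":0.0025,"spin":0},{"hand":0.06,"x":0,"y":0,"z":0.0025,"spin":0},{"hand":0.06,"x":0,"y":0,"z":0.0025,"spin":0},{"hand":0.06,"x":0,"y":0,"z":0.0025,"spin":0},{"hand":0.06,"x":0,"y":0,"z":0.02,"spin":0},{"hand":0.06,"x":0,"y":0,"z":0.05,"spin":0},{"hand":0.06,"x":0,"y":0,"z":0.09,"spin":0},{"hand":0.06,"x":0,"y":0,"z":0.13,"spin":0},{"hand":0,"x":0,"y":0,"z":0.15,"spin":0},{"hand":0,"x":0.05,"y":0.03,"z":0.15,"spin":0},{"hand":0,"x":0.09,"y":0.06,"z":0.15,"spin":0},{"hand":0,"x":0.13,"y":0.09,"z":0.15,"spin":0},{"hand":0,"x":0.15,"y":0.11,"z":0.15,"spin":0},{"hand":0,"x":0.15,"y":0.11,"z":0.15,"spin":0}]'
python3 - <<'E'
from h import *
c=snap("side","pics/e1.png",(195,95,305,225),4.6)
d=snap("top","pics/e2.png",(230,140,380,240),2.0)
A=cv2.imread("pics/e1.png");B=cv2.imread("pics/e2.png");print(A.shape,B.shape)
W=np.zeros((598,800,3),np.uint8);W[:A.shape[0],:A.shape[1]]=A;B=cv2.resize(B,(290,193));W[:193,508:798]=B
cv2.imwrite("pics/e.png",W)
E
```

```text
t: 25.07
eef_pos: [720.4, 103.1, 244.4]
tcp_rot: [3.141, -0.001, 1.502]
ft_force: [0.6, -0.5, 0.3]
opening: 0.269
(598, 506, 3) (200, 300, 3)
```

View pics/e.png

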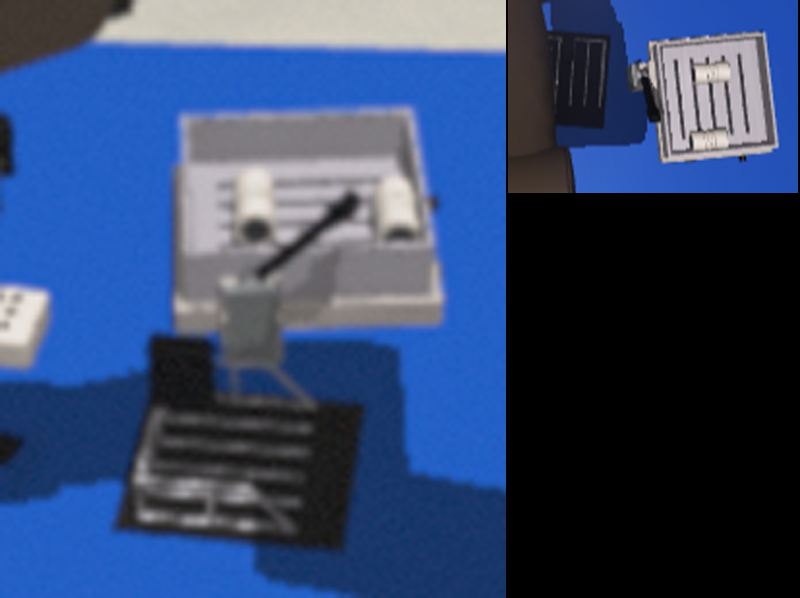

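```bash
python3 - <<'E'
from h import *
c=read_camera("side")
P=lambda u,v,z: ray(c,u/4.6+195,v/4.6+95,z)
print("nose ends",P(295,527,9),P(313,404,9)," mat nose-side corners",P(345,548,6),P(362,403,6), "far",P(120,527,6))
C=np.array([497,-281]);t=np.radians(6);R=np.array([[np.cos(t),-np.sin(t)],[np.sin(t),np.cos(t)]])
for a in(0,.6,.7,.8,.9,.98):
    for r in (105,120):
        p=C+R@[50-r*np.cos(a),128]; w=[*p,75+r*np.sin(a)]; q=proj(c,w); print(a,r,np.round(w),((q-[195,95])*4.6).round())
p=C+R@[50,128];print(p,((proj(c,[*p,75])-[195,95])*4.6).round())
E
```

```text
nose ends [488.3  67.1   9. ] [479.7 -71.9   9. ]  mat nose-side corners [449.3  84.6   6. ] [439.5 -78.    6. ] far [623.5  70.3   6. ]
0 105 [ 429. -159.   75.] [379. 276.]
0 120 [ 414. -161.   75.] [397. 275.]
0.6 105 [ 447. -158.  134.] [358. 219.]
0.6 120 [ 435. -159.  143.] [374. 211.]
0.7 105 [ 453. -157.  143.] [351. 212.]
0.7 120 [ 442. -158.  152.] [365. 201.]
0.8 105 [ 461. -156.  150.] [342. 204.]
0.8 120 [ 450. -157.  161.] [355. 193.]
0.9 105 [ 468. -155.  157.] [332. 198.]
0.9 120 [ 459. -156.  169.] [344. 185.]
0.98 105 [ 475. -155.  162.] [324. 193.]
0.98 120 [ 467. -155.  175.] [334. 180.]
[ 533.34645147 -148.47477423] [252. 281.]
```

Both connectors lie in the dryer, at side crop (255,205) and (397,205). The scoop is flat on the mat about 10 mm off centre, well inside tolerance. The lever end at (352,200) means about 0.75 rad. Next is the lever.

```bash
python3 -m handwheel '[{"hand":0,"x":-0.02,"y":-0.02,"z":0,"spin":0},{"hand":0,"x":-0.045,"y":-0.045,"z":0,"spin":0},{"hand":0,"x":-0.07,"y":-0.07,"z":0,"spin":0},{"hand":0,"x":-0.095,"y":-0.095,"z":0,"spin":0.2},{"hand":0,"x":-0.12,"y":-0.12,"z":0,"spin":0.5},{"hand":0,"x":-0.145,"y":-0.145,"z":0,"spin":1},{"hand":0,"x":-0.17,"y":-0.17,"z":0,"spin":1.5},{"hand":0,"x":-0.195,"y":-0.195,"z":0,"spin":2},{"hand":0,"x":-0.22,"y":-0.22,"z":0,"spin":2},{"hand":0,"x":-0.245,"y":-0.245,"z":0,"spin":2},{"hand":0,"x":-0.261,"y":-0.261,"z":0,"spin":2},{"hand":0,"x":-0.261,"y":-0.261,"z":0,"spin":2},{"hand":0,"x":-0.261,"y":-0.261,"z":0,"spin":2},{"hand":0,"x":-0.261,"y":-0.261,"z":-0.02,"spin":2},{"hand":0,"x":-0.261,"y":-0.261,"z":-0.04,"spin":2},{"hand":0,"x":-0.261,"y":-0.261,"z":-0.06,"spin":2},{"hand":0,"x":-0.261,"y":-0.261,"z":-0.08,"spin":2},{"hand":0,"x":-0.261,"y":-0.261,"z":-0.1,"spin":2},{"hand":0,"x":-0.261,"y":-0.261,"z":-0.115,"spin":2},{"hand":0,"x":-0.261,"y":-0.261,"z":-0.115,"spin":2}]'
```

```text
t: 26.88
eef_pos: [456.3, -159.7, 127.9]
tcp_rot: [-3.138, -0.002, 1.676]
ft_force: [0.1, 0.4, 1.1]
opening: 0.004
```

```bash
python3 -m handwheel '[{"hand":0,"x":0,"y":0,"z":-0.01,"spin":0},{"hand":0,"x":0,"y":0,"z":-0.02,"spin":0},{"hand":0,"x":0,"y":0,"z":-0.028,"spin":0},{"hand":0,"x":0,"y":0,"z":-0.028,"spin":0}]'
python3 -m handwheel '[{"hand":0,"x":0,"y":0,"z":-0.003,"spin":0},{"hand":0,"x":0,"y":0,"z":-0.005,"spin":0},{"hand":0,"x":0,"y":0,"z":-0.005,"spin":0}]'
python3 -m handwheel '[{"hand":0,"x":0,"y":0,"z":-0.002,"spin":0},{"hand":0,"x":0,"y":0,"z":-0.003,"spin":0},{"hand":0,"x":0,"y":0,"z":-0.003,"spin":0}]'
```

```text
t: 27.22
eef_pos: [457.0, -160.4, 101.7]
tcp_rot: [-3.141, -0.001, 1.676]
ft_force: [-0.2, -0.2, -0.0]
opening: 0.003
t: 27.47
eef_pos: [457.2, -160.8, 97.3]
tcp_rot: [3.141, 0.0, 1.676]
ft_force: [0.4, -0.2, -0.6]
opening: 0.008
t: 27.72
eef_pos: [457.6, -161.0, 94.2]
tcp_rot: [3.14, 0.0, 1.676]
ft_force: [2.8, 0.3, -1.0]
opening: 0.004
```

```bash
python3 -m handwheel '[{"hand":0,"x":0,"y":0,"z":0.03,"spin":0},{"hand":0,"x":0,"y":0,"z":0.07,"spin":0},{"hand":0,"x":0,"y":0,"z":0.11,"spin":0},{"hand":0,"x":0,"y":0,"z":0.15,"spin":0},{"hand":0,"x":0.04,"y":0.03,"z":0.16,"spin":0},{"hand":0,"x":0.08,"y":0.06,"z":0.16,"spin":0},{"hand":0,"x":0.12,"y":0.09,"z":0.16,"spin":0},{"hand":0,"x":0.16,"y":0.12,"z":0.16,"spin":0},{"hand":0,"x":0.2,"y":0.15,"z":0.16,"spin":0},{"hand":0,"x":0.22,"y":0.17,"z":0.16,"spin":0},{"hand":0,"x":0.22,"y":0.17,"z":0.16,"spin":0}]'
python3 - <<'E'
from h import *
c=read_camera("side");g=c["img"].astype(int).max(2)
ref=cv2.imread("pics/side0.png")
for y in range(132,165): print(y,''.join('#' if v<60 else '+' if v<110 else '.' if v<170 else ' ' for v in g[y,240:300]))
E
```

```text
t: 28.63
eef_pos: [679.0, 11.6, 253.8]
tcp_rot: [3.142, -0.0, 1.677]
ft_force: [0.7, 0.1, 0.2]
opening: 0.006
132                                           .++.              
133                      .................    ..+.              
134    ...        ........................      ..              
135   ....        ....................  .       ...             
136   ....                                       ..             
137      ..                        .. ...        ......         
138    ....        ......................        ....+.         
139   .....        ......................        ...++.         
140    ....                            ...       ......         
141      ..                            ...       ....           
142      .. ......     ...................        ..            
143    ......++++.........................        ..            
144   ......+###++..............       .............            
145      ..++####+.                    .....+++++...            
146      ...++#+++.               .   .....+####++..            
147     ....+++
[... 445 characters left out ...]
++++.+++++++++++++######################+++++++...         
155 +++++++++++##############################+++++++...         
156 +++++++++++++#############++++++++++++++++++++++..          
157 ++++++++++++++++++++++++++++++++++++++++++++++++..          
158 ++++++++++++++++++++++++++++++++++++++++++++++++...         
159 +++++++++++++++++++++++++++++++++++++++++++++++++...        
160 ++++++++++++++++++++++++++++++++++++++++++++++++++..        
161 +++++++++++++++++........+.+..++++++++++++++++++++..        
162 +++++++++++++++++++++..+++++++++++++++++++++++++++.         
163 ++++++++++++++++++++++++++++++++++++++++++++++++++.         
164 ++++++++++++++++++++++++++++++++++++++++++++++++++.
```

The lever is now almost level, but I never felt the stop, so I'll press again at the end pad until the force rises.

```bash
python3 -m handwheel '[{"hand":0,"x":-0.03,"y":-0.021,"z":0,"spin":0},{"hand":0,"x":-0.065,"y":-0.045,"z":0,"spin":0},{"hand":0,"x":-0.1,"y":-0.07,"z":0,"spin":0},{"hand":0,"x":-0.135,"y":-0.094,"z":0,"spin":0},{"hand":0,"x":-0.17,"y":-0.118,"z":0,"spin":0},{"hand":0,"x":-0.2,"y":-0.139,"z":0,"spin":0},{"hand":0,"x":-0.23,"y":-0.16,"z":0,"spin":0},{"hand":0,"x":-0.247,"y":-0.172,"z":0,"spin":0},{"hand":0,"x":-0.247,"y":-0.172,"z":0,"spin":0},{"hand":0,"x":-0.247,"y":-0.172,"z":-0.04,"spin":0},{"hand":0,"x":-0.247,"y":-0.172,"z":-0.08,"spin":0},{"hand":0,"x":-0.247,"y":-0.172,"z":-0.12,"spin":0},{"hand":0,"x":-0.247,"y":-0.172,"z":-0.145,"spin":0},{"hand":0,"x":-0.247,"y":-0.172,"z":-0.156,"spin":0},{"hand":0,"x":-0.247,"y":-0.172,"z":-0.156,"spin":0}]'
for i in 1 2 3; do python3 -m handwheel '[{"hand":0,"x":0,"y":0,"z":-0.001,"spin":0},{"hand":0,"x":0,"y":0,"z":-0.002,"spin":0},{"hand":0,"x":0,"y":0,"z":-0.002,"spin":0}]' | egrep "eef|ft"; done
```

```text
t: 29.93
eef_pos: [429.4, -162.1, 96.1]
tcp_rot: [-3.138, -0.003, 1.676]
ft_force: [0.2, 0.1, 0.4]
opening: 0.003
eef_pos: [430.4, -162.8, 96.3]
ft_force: [0.2, 0.2, -0.3]
eef_pos: [430.4, -162.9, 94.9]
ft_force: [-1.6, 1.5, 11.5]
eef_pos: [430.4, -162.9, 94.2]
ft_force: [-7.5, 3.5, 34.7]
```

The force rose to 35 N with the fingertips at 80 mm, the level height, so the lever is on its stop. I'll retreat and check by image code.

```bash
python3 -m handwheel '[{"hand":0,"x":0,"y":0,"z":0.01,"spin":0},{"hand":0,"x":0,"y":0,"z":0.04,"spin":0},{"hand":0,"x":0,"y":0,"z":0.08,"spin":0},{"hand":0,"x":0,"y":0,"z":0.12,"spin":0},{"hand":0,"x":0,"y":0,"z":0.16,"spin":0},{"hand":0,"x":0.04,"y":0.03,"z":0.16,"spin":0},{"hand":0,"x":0.08,"y":0.06,"z":0.16,"spin":0},{"hand":0,"x":0.12,"y":0.09,"z":0.16,"spin":0},{"hand":0,"x":0.16,"y":0.12,"z":0.16,"spin":0},{"hand":0,"x":0.2,"y":0.15,"z":0.16,"spin":0},{"hand":0,"x":0.247,"y":0.172,"z":0.16,"spin":0},{"hand":0,"x":0.247,"y":0.172,"z":0.16,"spin":0},{"hand":0,"x":0.247,"y":0.172,"z":0.16,"spin":0}]'
python3 - <<'E'
from h import *
c=read_camera("side");im=c["img"].astype(int);g=im.max(2)
for y in range(150,160): print(y,''.join('#' if v<60 else '+' if v<110 else '.' for v in g[y,240:300]))
m=((im.min(2)>150)&(im[:,:,0]>im[:,:,2]-5)).astype(np.uint8)
n,l,s,ce=cv2.connectedComponentsWithStats(m)
for i in range(1,n):
    if 2<=s[i][4]<200 and 170<ce[i][0]<310 and 100<ce[i][1]<290: print(s[i][2:],ce[i].round())
E
```

```text
t: 31.77
eef_pos: [680.5, 12.4, 251.4]
tcp_rot: [3.14, -0.001, 1.678]
ft_force: [0.5, 0.3, 0.6]
opening: 0.007
150 .........................++++++++++++++++++++++.............
151 ........................++++++++++++++++++++++++............
152 ........................++++++++++++++++++++++++............
153 .......+++++......+...++++++++++++######++++++++............
154 .......+++++++++++++++++#################+++++++............
155 ++++.+++++++#############################+++++++............
156 ++++++++++++#############################+++++++............
157 ++++++++++++++++++++++++++++++++++##+##+++++++++............
158 ++++++++++++++++++++++++++++++++++++++++++++++++............
159 ++++++++++++++++++++++++++++++++++++++++++++++++............
[20  4 64] [264. 145.]
[2 1 2] [252. 149.]
[1 4 4] [289. 156.]
[12  2 14] [192. 158.]
[ 7  4 21] [175. 166.]
[2 1 2] [246. 192.]
[2 1 2] [236. 200.]
```

```bash
python3 -c "
from cell import job_done; print(job_done())"
```

```text
the job is handed in; nothing more can be done
None
```

The job is done and handed in at about 32 s of the 72 s allowed. The hand-in reports no verdict.

**What I did**
- **Scooping:** I pushed the scoop under both connectors against the tray's slope. The moves had no tilt, so I got the scoop nose-up by pressing its nose on the tray rim. The four trimmed ends dropped through and stayed in the tray.
- **Dryer:** I carried the scoop over the lever, turned its nose down against the dryer's inner wall, and drew it back so the connectors slid out close above the floor.
- **Scoop and lever:** I pressed the scoop flat on its mat and let go. Then I pushed the lever down, which took two tries.

**Last checks**
- **Connectors:** the last picture showed both in the dryer's tray. The gripper was not seen near them.
- **Trimmed ends:** all four were last seen in the rinse tray when the loaded scoop was lifted. I did not look at them again after that.
- **Scoop:** it looked flat and about 10 mm off the mat's centre, against the 45 mm allowed.
- **Lever:** the first push stopped just short of the stop. The second met it with 35 N at level height, and the image then showed the lever level.
- **Not settled:** my image-code search for white parts did not show the connectors or trimmed ends clearly. The final state of the connectors and scoop therefore rests on the picture taken just before the lever was pushed.

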